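# Release and hold the sprung hood of a key deburring machine

### The job

The brush wheel of the key deburring machine is to be looked at. Throw the machine's side lever away from its locked position into the marked detent notch so that the hood is released, then raise the sprung hood by its front bar until it has gone a little past its balance point, without letting it fly back to its stop, bring it back and finish still holding the bar with the hood standing still just below the balance point (no more than about 12 degrees under it), lever still in its notch. The program finishes while holding the bar: do not let go, never drop the hood, and leave the padlock, mug and notebook where they are.

Things in the scene. Friction and masses are not known exactly. Their poses are not given: they have to be found in the camera images.
- machine: green key deburring machine, 190 x 212 mm, fixed to the worktop, with a grey sheet-metal hood on top and a side lever on its right. Origin at the middle of its underside; x points from its front to its back (hinge side), y to its left, z up. It stands turned by up to 0.25 rad.
- hood_hinge (a point): middle of the hood's hinge line, at (65, 0, 105) mm in the machine's frame; the hinge line runs along the machine's y. The axes are the machine's.
- hood: the grey hood with its grip bar, 150 mm deep, 218 wide, 56 high. Origin at point hood_hinge; its axes are the machine's while it is closed and turn with it.
- hood_bar (a point): round steel grip bar, 12 mm thick, along the machine's y in front of the hood; this point is its middle, 195 mm from the hinge line: at hood angle a it is at (65 - 195 cos a, 0, 105 + 195 sin a) mm in the machine's frame. 104 mm between its end arms, 45 mm from its axis to the hood's front edge, clear below. Axes: the hood's. Take it near its middle; it can turn in the grip.
- hood_angle (a joint): hood angle, rad: 0 closed, grows as the front rises, stop at 1.5. Hood 150 deep, 218 wide, 56 mm high. Balance point 0.95: below it falls shut, above it opens by itself; net force at the bar under 3 N. At balance the pointer on the hood's right side meets the mark pin of the arc scale by the hinge. A hook locks it until the lever is in its notch.
- lever_pivot (a point): pivot of the side lever, at (-75, -165, 50) mm in the machine's frame; the pivot axis runs along the machine's y. The axes are the machine's.
- lever_knob (a point): centre of the black ball knob, 28 mm across, on the lever, 100 mm from the pivot. At lever value v it is at (-75 + 100 sin(v - 0.4), -165, 50 + 100 cos(v - 0.4)) mm in the machine's frame.
- lever (a joint): lever angle, rad: 0 locked (leaning 0.4 to the front), grows as it is thrown to the back, stop 1.1. Marked detent notch at 0.8 (leaning 0.4 to the back), a steel line on the quadrant plate beside it. A sprung plunger clicks over teeth at 0.15 and 0.65, and out of the notch at 0.95, at about 2 to 6 N on the knob. Stays where left; 0.05 play in the notch.
- padlock: brass padlock, 68 x 45 x 19 mm, lying near the machine's left side; origin under its centre. Not to be disturbed.
- mug: white mug with dots, 82 x 117 x 91 mm, on the right of the worktop; origin under its centre. Not to be disturbed.
- notebook: spiral notebook, 148 x 109 x 14 mm, on the right near the front edge; origin under its centre. Not to be disturbed.

How it is judged:
On the way, in this order (a step that is already met when the one before it is completed fails the run):
1. the lever stands in the marked notch, the hood still closed (value of joint lever between 0.7 and 0.9 rad and value of joint hood_angle below 0.1 rad), for 0.3 s.
2. the hood has been raised past its balance point (value of joint hood_angle above 0.98 rad and value of joint lever between 0.7 and 0.9 rad), for 0.1 s.
At the end, for the whole second after the job is handed in: The lever is in its notch (0.7 to 0.9 rad), the hood stands still (under 0.05 rad/s) at 0.72 to 0.935 rad, just below its balance point at 0.95, and the fingers are holding the hood (over 0.2 N) at its bar (tool point within 60 mm of the bar's middle) (value of joint lever between 0.7 and 0.9 rad and value of joint hood_angle between 0.72 and 0.935 rad and velocity of joint hood_angle between -0.05 and 0.05 rad/s and contact force between the fingers and hood above 0.2 N and distance between the grasp point and hood_bar below 0.06 m); the arm keeps its last pose, push and grip.
It fails at once if the hood flies back to its stop (value of joint hood_angle above 1.42 rad).
It fails at once if the hood is dropped (velocity of joint hood_angle below -2.5 rad/s).
It fails at once if the padlock, mug or notebook is pushed away (distance of any of padlock, mug, notebook from where it was at the start of the episode above 0.03 m).
It also fails if it takes over 51 s, if anything falls off the work surface, if the arm or the gripper's body presses on something with over 40 N, if the wrist force passes 120 N, or if a joint passes its speed limit or range.

### The arm

A 6-joint arm with a two-finger parallel gripper is mounted at the origin on a cart in front of the work surface, level with it; the furniture and walls round the work are solid. World frame = base frame: x ahead of the robot, y to its left, z up, the work surface at z = 0. Lengths are in m, angles in rad, forces in N, time in s.
With the tool pointing down it reaches from about 0.275 to 0.875 m from the base axis. Payload 12.5 kg.
Tool frame: the origin (TCP) lies between the finger pads, 19 mm behind the fingertips; this is the grasp point; z points along the fingers, y is the line along which they close (so a half turn about z gives the same grasp; the last joint's range is limited). The gripper opens to 85 mm and grips with 20 to 120 N. Pads are 22 mm wide; open, the fingers measure 114 mm over their backs; the gripper's body (76 mm by 85 mm) begins 54 mm behind the grasp point. The pads swing forward as they close: fully open they stand 13 mm farther back than shut.
Start: joints at [1.104, 0.351, 1.652, -0, 1.139, -0.085], TCP at [0.205, 0.51, 0.25] pointing down, gripper open.
Joint ranges: [-2.75, 2.75], [-0.79, 2.1], [0.01, 2.65], [-1.57, 4.71], [0.07, 3.14], [-2.87, 2.87]. Speed limits (rad/s): [2.22, 2.22, 2.79, 3.14, 3.14, 3.14].

### API

Orientations are given as a unit quaternion [w, x, y, z].
In Python, from plant import arm gives the robot as it stands.
- The arm moves only by the tool arm_command, never from a script. Its argument "motion" is a list of rows, each an object of numbers: "dx", "dy", "dz": the shift along the tool's x, y, z in mm; "rx", "ry", "rz": the turn, a rotation vector about the tool's x, y, z in rad; "grip": the closure, from -1 (fully open) to 1 (shut). In form: [{"dx": .., "dy": .., "dz": .., "rx": .., "ry": .., "rz": .., "grip": ..}, ...]. A call has 1 to 5 rows; each row shifts and turns the commanded pose from where the row before left it, along the tool's axes as they then stand; what a row does not reach is not made up. A row lasts 1/8 s, in which the tool goes at most 62.5 mm and 10.7 degrees, less where a joint would pass 70% of its speed; a pose out of reach is approached as far as the arm can. A call with a gripper value outside its range is refused whole. The fingers move at their own pace and stop on an object; "grip_force" is the grip in N (left out, the last holds). Time passes only in rows, so rows that do not move let the fingers close. It gives the time, the measured TCP pose, the force, the opening and the grip force at its end, in the units of the state.
- arm.observe(): the state, without advancing time (a new reading comes with each control period).
- arm.grab_frame(name): name is "scene" or "top"; returns a dict with "image" (400x640x3 uint8, blue, green, red), "z_map" (400x640 float32, m along the optical axis (not along the pixel's ray), 0 where there is no reading), "fx", "fy", "cx", "cy" (pixels), "D" ([k1, k2, p1, p2, k3] as OpenCV has them; the pictures are not rectified), "position" and "attitude" of the camera in the world. Camera axes: x right, y down, z forward; pixel columns grow to the right and rows downward; lengths in m; the calibration is good to about 2 mm. A picture is of the moment at which its call begins.
- arm.hand_in(): hands the job in; it is judged then, once.
Trained networks look in the newest picture that a camera, given by its name, has taken for a name from the list of things; names that differ only in an ending like _2 or _b are one class to them, and where a whole thing is asked for, a point or a joint stands for the part that bears it (a point fixed in the world has none). Each returns a list of dicts, best first, with "confidence" (0 to 1); they miss things now and then, are a little off and sometimes report something else, mostly with a low value. They report only what shows in the picture. A call takes as long as a camera call.
- arm.regions_of(camera, name): "mask" (400x640 bool, what is visible of it) and "point" ([column, row] in pixels, amid what is visible of it).
The state is a dict: "clock": time; "joint_positions": joint angles; "qd": joint speeds; "joint_efforts": joint torques, N m; "ee_pos": TCP position; "ee_rot": TCP orientation; "ft_force": force on the tool from outside, world axes, zero at the start; "wrist_torque": the same for the moment, N m; "gripper_width": opening from 0.0 (shut) to 1.0 (fully open); "grasp_force": force on a finger pad.
Only numpy, scipy, OpenCV 4.12 (cv2) and the standard library are available. Lean on these libraries where they do the work, as an engineer would, in place of code of your own. Each camera call takes 0.05 s, during which the arm holds its last target. There are 200 camera calls.

## Working session

There is one attempt and no reset: what is moved stays moved. The work goes in short steps, Python scripts to look and compute and a tool call to move; the robot and the scene stay as the last step left them, time stands still between calls to the robot, and variables do not carry over. Pictures are saved under pics/ and viewed, at most 10 in all, crops included, and the job is handed in when it is done.

Besides the shell and the picture viewer there is one more tool, called after "Emit:" by a JSON object that holds its "name" and its "arguments". arm_command: Moves the arm, as the interface text tells. Its arguments: {"type":"object","properties":{"motion":{"type":"array","items":{"type":"object","properties":{"dx":{"type":"number"},"dy":{"type":"number"},"dz":{"type":"number"},"rx":{"type":"number"},"ry":{"type":"number"},"rz":{"type":"number"},"grip":{"type":"number"}}}},"grip_force":{"type":"number"}},"required":["motion"]}

```bash
mkdir -p pics
cat > h.py <<'E'
import numpy as np, cv2
from scipy.spatial.transform import Rotation as R
from plant import arm
def rot(q): return R.from_quat([q[1],q[2],q[3],q[0]]).as_matrix()
def K(f): return np.array([[f['fx'],0,f['cx']],[0,f['fy'],f['cy']],[0,0,1.]])
def att(f):
    a=np.asarray(f['attitude'],float)
    return a if a.shape==(3,3) else rot(a)
def ray(f,uv):
    p=cv2.undistortPoints(np.array([[uv]],float),K(f),np.array(f['D'],float))[0,0]
    return att(f)@np.array([p[0],p[1],1.])
def px2w(f,uv,z=None):
    if z is None:
        u,v=int(round(uv[0])),int(round(uv[1])); w=f['z_map'][max(v-1,0):v+2,max(u-1,0):u+2]; w=w[w>0]
        if not len(w): return None
        z=np.median(w)
    return np.array(f['position'])+z*ray(f,uv)
def maskpts(f,m):
    v,u=np.nonzero(m&(f['z_map']>0))
    p=cv2.undistortPoints(np.stack([u,v],1)[:,None].astype(float),K(f),np.array(f['D'],float))[:,0]
    z=f['z_map'][v,u][:,None]
    return np.array(f['position'])+(np.c_[p,np.ones(len(p))]*z)@att(f).T
def proj(f,P):
    A=att(f); rv=cv2.Rodrigues(A.T)[0]; t=-A.T@np.array(f['position'])
    return cv2.projectPoints(np.atleast_2d(P).astype(float),rv,t,K(f),np.array(f['D'],float))[0][:,0]
def tri(fs,uvs):
    A=np.zeros((3,3));b=np.zeros(3)
    for f,uv in zip(fs,uvs):
        d=ray(f,uv);d/=np.linalg.norm(d);M=np.eye(3)-np.outer(d,d);A+=M;b+=M@np.array(f['position'])
    return np.linalg.solve(A,b)
E
python3 - <<'E'
from h import *
np.set_printoptions(precision=4,suppress=True)
print(arm.observe())
F={}
for c in ('scene','top'):
    f=arm.grab_frame(c);F[c]=f;cv2.imwrite(f'pics/{c}0.png',f['image']);print(c,f['position'],f['attitude'],f['fx'])
    for n in ('machine','hood','hood_bar','lever_knob','padlock','mug','notebook'):
        for r in arm.regions_of(c,n)[:2]:
            P=maskpts(f,r['mask']);print(n,round(r['confidence'],2),r['point'],r['mask'].sum(),np.median(P,0) if len(P) else None, px2w(f,r['point']))
E
```

```text
{'clock': 0.0, 'joint_positions': array([ 1.1044,  0.3512,  1.6524,  0.    ,  1.1391, -0.0846]), 'qd': array([0.0003, 0.0009, 0.0017, 0.0009, 0.0007, 0.0011]), 'joint_efforts': array([  0.0009, -50.6112, -29.1406,  -0.    ,   0.0046,  -0.    ]), 'ee_pos': array([0.2047, 0.5101, 0.2494]), 'ee_rot': array([-0.0002,  0.1897,  0.9818, -0.0006]), 'ft_force': array([0.0471, 0.1441, 0.2637]), 'wrist_torque': array([ 0.023 , -0.027 , -0.0227]), 'grasp_force': 0.0, 'gripper_width': 0.9993308656499511}
scene [-0.3874 -1.0887  0.927 ] [-0.4591  0.8167 -0.3005  0.1786] 490.0177283689756
machine 0.68 [339.8, 212.7] 4356 [ 0.5309 -0.157   0.097 ] [ 0.5197 -0.1746  0.1096]
hood 0.7 [337.2, 206.0] 2437 [ 0.5575 -0.1222  0.1065] [ 0.5438 -0.1372  0.1067]
hood_bar 0.61 [336.7, 203.7] 2510 [ 0.5571 -0.1235  0.1064] [ 0.5498 -0.1283  0.1088]
lever_knob 0.49 [337.2, 202.6] 2412 [ 0.556  -0.1222  0.1065] [ 0.556  -0.1241  0.1085]
padlock 0.57 [337.0, 204.8] 2435 [ 0.5569 -0.1233  0.1065] [ 0.5477 -0.132   0.1073]
mug 0.72 [405.5, 260.8] 1122 [ 0.5185 -0.4343  0.0605] [ 0.5122 -0.4475  0.0898]
mug 0.55 [35
[... 203 characters left out ...]
.6926  0.0871] 416.4988957700068
machine 0.71 [322.4, 194.7] 7414 [ 0.5754 -0.1102  0.1049] [ 0.5753 -0.1116  0.1053]
hood 0.71 [317.1, 194.5] 4716 [ 0.5737 -0.0964  0.1059] [ 0.575  -0.0972  0.1072]
hood_bar 0.76 [320.8, 195.1] 4833 [ 0.5735 -0.0963  0.1059] [ 0.5741 -0.1072  0.1052]
hood_bar 0.17 [377.1, 231.7] 136 [ 0.4813 -0.2498  0.1472] [ 0.4677 -0.2521  0.1522]
padlock 0.6 [253.3, 181.4] 197 [0.6337 0.0903 0.0177] [0.6361 0.0928 0.0183]
mug 0.86 [431.0, 214.1] 1089 [ 0.5389 -0.4297  0.0545] [ 0.5413 -0.418   0.0532]
notebook 0.83 [414.2, 281.2] 2065 [ 0.3549 -0.3745  0.0101] [ 0.3573 -0.3746  0.0102]
notebook 0.45 [318.1, 195.1] 4763 [ 0.5736 -0.0961  0.1059] [ 0.5736 -0.0999  0.1064]
```

Run:
```python
import cv2
a=cv2.imread('pics/scene0.png')[130:330,240:480]; b=cv2.imread('pics/top0.png')[120:320,220:480]
cv2.imwrite('pics/s1.png',cv2.resize(a,None,fx=3,fy=3,interpolation=2)); cv2.imwrite('pics/t1.png',cv2.resize(b,None,fx=3,fy=3,interpolation=2))
```

```text
(no output)
```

View pics/s1.png

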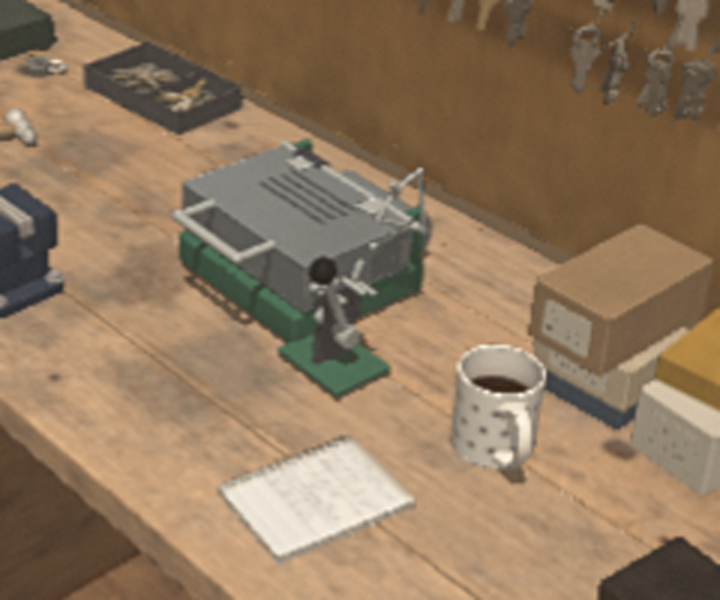

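View pics/t1.png

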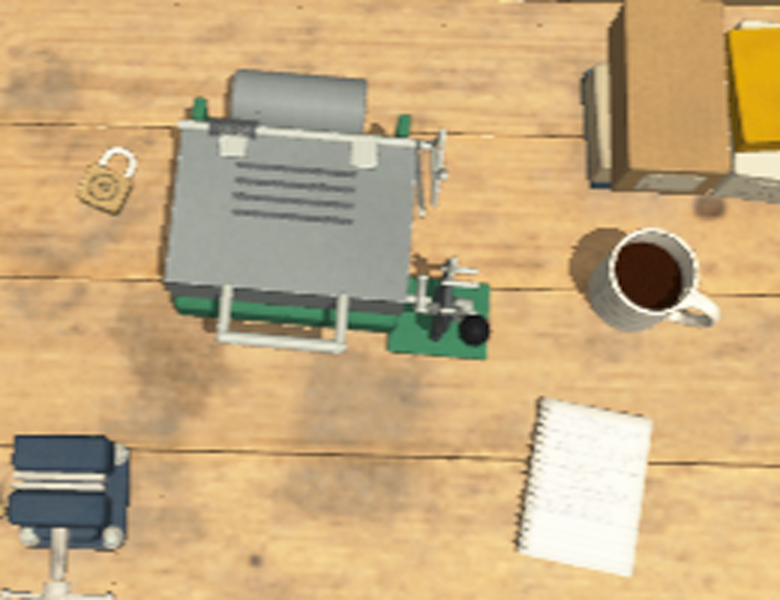

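The views show the knob at scene px (347,220) and top px (378,230). The bar's ends are at scene (298,201) and (328,214), and top (294,233) and (334,236). I'll triangulate these and fit the machine pose.

```bash
cat > fit.py <<'E'
from h import *
from scipy.optimize import least_squares
np.set_printoptions(precision=4,suppress=True)
f=arm.grab_frame('scene');g=arm.grab_frame('top')
k=[(347.3,220.3),(378,230.3)];L=[(298,201.3),(294.5,233.3)];Rr=[(328.3,214),(334,236.3)]
P=[tri((f,g),x) for x in (k,L,Rr)];print('tri',*P)
for fr,i in ((f,0),(g,1)): print([px2w(fr,x[i]) for x in (k,L,Rr)])
m=[[-.075-.1*np.sin(.4),-.165,.05+.1*np.cos(.4)],[-.13,.057,.105],[-.13,-.057,.105]]
m=np.array(m)
def T(p): return R.from_euler('z',p[2]).as_matrix()
def res(p):
    W=m@T(p).T+[p[0],p[1],0]
    return np.r_[(proj(f,W)-np.array([k[0],L[0],Rr[0]])).ravel(),(proj(g,W)-np.array([k[1],L[1],Rr[1]])).ravel()]
s=least_squares(res,[.58,-.1,-.1],x_scale=[.01,.01,.1]);print(s.x,s.fun)
print('world model',m@T(s.x).T+[s.x[0],s.x[1],0])
# dark knob cluster depth, top
for fr,c in ((f,k[0]),(g,k[1])):
    mm=np.zeros((400,640),bool);u,v=map(int,c);mm[v-6:v+7,u-6:u+7]=fr['image'][v-6:v+7,u-6:u+7].max(2)<45
    Q=maskpts(fr,mm);vv,uu=np.nonzero(mm);print(len(Q),uu.mean(),vv.mean(),Q.mean(0),Q.max(0),Q.min(0))
# hood edges in the top view: top-plane mask
r=arm.regions_of('top','hood')[0]['mask'];Q=maskpts(g,r);Q=Q[(Q[:,2]>.085)&(Q[:,2]<.17)]
rect=cv2.minAreaRect((Q[:,:2]*1000).astype(np.float32));print(rect)
E
python3 fit.py
```

```text
tri [ 0.4728 -0.2554  0.1423] [ 0.4649 -0.0391  0.109 ] [ 0.4723 -0.153   0.1107]
[array([ 0.4643, -0.2626,  0.1494]), array([ 0.465 , -0.0361,  0.1073]), array([ 0.5064, -0.1368,  0.0915])]
[array([ 0.471 , -0.2541,  0.1542]), array([ 0.4666, -0.0401,  0.1082]), array([ 0.4621, -0.1448,  0.1034])]
[ 0.5976 -0.0987 -0.0464] [ 1.7711  0.0186  1.227   0.013  -7.0195  2.6546  0.9416 -1.0291 -1.5193
 -1.2277  1.89   -1.2013]
world model [[ 0.4761 -0.2583  0.1421]
 [ 0.4704 -0.0358  0.105 ]
 [ 0.4651 -0.1497  0.105 ]]
12 346.25 221.91666666666666 [ 0.4608 -0.2621  0.145 ] [ 0.4683 -0.2547  0.1526] [ 0.4545 -0.2702  0.1384]
74 377.5466666666667 229.45333333333335 [ 0.4737 -0.2532  0.1518] [ 0.4862 -0.2422  0.1582] [ 0.4621 -0.2652  0.1448]
((560.2250366210938, -98.01122283935547), (226.01304626464844, 197.55467224121094), 86.6334228515625)
```

The scene's right bar end was the arm joint; the correct pixel is about (321,214.5). Refit.

```bash
sed -i 's/(328.3,214)/(321,214.5)/' fit.py; python3 fit.py
python3 - <<'E'
from h import *
g=arm.grab_frame('scene');
# z map line: points with z>.085 in bar area from top
t=arm.grab_frame('top');Q=maskpts(t,np.ones((400,640),bool))
s=Q[(Q[:,2]>.09)&(Q[:,2]<.125)&(Q[:,0]<.5)&(Q[:,0]>.44)&(Q[:,1]>-.2)&(Q[:,1]<0)]
for y in np.arange(-.17,0,.01):
    a=s[(abs(s[:,1]-y)<.005)]
    if len(a):print(round(y,3),len(a),a[:,0].min().round(4),a[:,0].max().round(4),a[:,2].max().round(4))
s=Q[(Q[:,2]>.11)&(Q[:,0]<.75)&(Q[:,0]>.44)&(Q[:,1]>-.33)&(Q[:,1]<-.2)]
print(s.round(3)[::4].tolist())
# hood top front & left edges
s=Q[(Q[:,2]>.095)&(Q[:,2]<.118)&(Q[:,0]>.5)&(Q[:,0]<.62)&(Q[:,1]>-.25)&(Q[:,1]<.05)]
for x in np.arange(.51,.62,.015):
    a=s[abs(s[:,0]-x)<.004]; print(round(x,3),a[:,1].min().round(4),a[:,1].max().round(4))
E
```

```text
tri [ 0.4728 -0.2554  0.1423] [ 0.4649 -0.0391  0.109 ] [ 0.463  -0.1462  0.1114]
[array([ 0.4639, -0.263 ,  0.1497]), array([ 0.4616, -0.0404,  0.1106]), array([ 0.4697, -0.143 ,  0.1077])]
[array([ 0.4705, -0.2538,  0.1564]), array([ 0.4665, -0.0402,  0.1088]), array([ 0.4616, -0.1447,  0.1058])]
[ 0.5951 -0.097  -0.0478] [ 0.6453  0.0624  0.278   0.0166 -0.7548  2.1763  0.2033 -0.015  -2.2829
 -0.3607  1.1438 -0.2718]
world model [[ 0.4734 -0.2564  0.1421]
 [ 0.468  -0.0338  0.105 ]
 [ 0.4626 -0.1477  0.105 ]]
15 346.73333333333335 221.6 [ 0.4633 -0.2616  0.1447] [ 0.4733 -0.2519  0.1553] [ 0.4573 -0.2697  0.1404]
75 377.5466666666667 229.45333333333335 [ 0.4735 -0.2532  0.1522] [ 0.4863 -0.2417  0.1605] [ 0.462  -0.2656  0.1453]
((560.2683715820312, -97.7314453125), (226.5768585205078, 196.873291015625), 86.6652603149414)
-0.15 1 0.4983 0.4983 0.1027
-0.14 58 0.4593 0.4998 0.1122
-0.13 20 0.4593 0.4701 0.1127
-0.12 14 0.4615 0.4698 0.1135
-0.11 15 0.4608 0.4723 0.1126
-0.1 19 0.4613 0.4724 0.1123
-0.09 16 0.4626 0.4718 0.1119
-0.08 18 0.4631 0.4744 0.1125
-0.07 20 0.4631 0.4742 0
[... 812 characters left out ...]
.485, -0.25, 0.15], [0.486, -0.26, 0.149], [0.482, -0.252, 0.153], [0.484, -0.263, 0.147], [0.479, -0.249, 0.155], [0.48, -0.26, 0.152], [0.477, -0.244, 0.154], [0.476, -0.254, 0.157], [0.478, -0.265, 0.15], [0.474, -0.246, 0.156], [0.474, -0.256, 0.155], [0.474, -0.24, 0.142], [0.471, -0.249, 0.155], [0.472, -0.259, 0.155], [0.47, -0.245, 0.149], [0.469, -0.254, 0.156], [0.47, -0.265, 0.15], [0.467, -0.25, 0.15], [0.467, -0.26, 0.151], [0.466, -0.246, 0.141], [0.465, -0.254, 0.152], [0.464, -0.246, 0.137], [0.462, -0.254, 0.152]]
0.51 -0.2387 -0.0343
0.525 -0.2489 0.0175
0.54 -0.2467 0.0156
0.555 -0.2028 0.0135
0.57 -0.2028 0.0143
0.585 -0.2133 0.0125
0.6 -0.2136 0.0126
0.615 -0.2137 0.0112
```

Emit:
{"name": "arm_command", "arguments": {"motion": [{"rz":-0.164,"grip":-1},{"rz":-0.164,"grip":-1},{"dx":-22,"dy":-53.5,"grip":-1},{"dx":-22,"dy":-53.5,"grip":-1},{"dx":-22,"dy":-53.5,"grip":-1}]}}

```text
invalid input
```

Emit:
{"name": "arm_command", "arguments": {"motion": [{"dx":-22,"dy":-53.5,"grip":-1},{"dx":-22,"dy":-53.5,"grip":-1},{"dx":-22,"dy":-53.5,"grip":-1},{"dx":-22,"dy":-53.5,"grip":-1},{"dx":-22,"dy":-53.5,"grip":-1}]}}

```text
invalid input
```

Emit:
{"name": "arm_command", "arguments": {"motion": [{"dx":-22,"dy":-53.5,"grip":-1},{"dx":-22,"dy":-53.5,"grip":-1},{"dx":-22,"dy":-53.5,"grip":-1},{"dx":-22,"dy":-53.5,"grip":-1},{"grip":-1}]}}

```text
invalid input
```

Emit:
{"name": "arm_command", "arguments": {"motion": [{"dx":0,"dy":0,"dz":0,"rx":0,"ry":0,"rz":-0.164,"grip":-1},{"dx":0,"dy":0,"dz":0,"rx":0,"ry":0,"rz":-0.164,"grip":-1}]}}

```text
clock: 1.45
ee_pos: [0.2049, 0.5104, 0.25]
ee_rot: [-0.0, 0.024, 1.0, -0.0]
ft_force: [0.4, 0.4, -0.4]
gripper_width: 1.003
grasp_force: 0.0
```

Emit:
{"name": "arm_command", "arguments": {"motion": [{"dx":-22,"dy":-53.5,"dz":0,"rx":0,"ry":0,"rz":0,"grip":-1},{"dx":-22,"dy":-53.5,"dz":0,"rx":0,"ry":0,"rz":0,"grip":-1},{"dx":-22,"dy":-53.5,"dz":0,"rx":0,"ry":0,"rz":0,"grip":-1},{"dx":-22,"dy":-53.5,"dz":0,"rx":0,"ry":0,"rz":0,"grip":-1},{"dx":-22,"dy":-53.5,"dz":0,"rx":0,"ry":0,"rz":0,"grip":-1}]}}

```text
clock: 2.08
ee_pos: [0.3006, 0.2357, 0.2502]
ee_rot: [0.0, 0.027, 1.0, 0.0]
ft_force: [0.4, 0.4, 0.4]
gripper_width: 1.001
grasp_force: 0.0
```

Emit:
{"name": "arm_command", "arguments": {"motion": [{"dx":-22,"dy":-53.5,"dz":0,"rx":0,"ry":0,"rz":0,"grip":-1},{"dx":-22,"dy":-53.5,"dz":0,"rx":0,"ry":0,"rz":0,"grip":-1},{"dx":-22,"dy":-53.5,"dz":0,"rx":0,"ry":0,"rz":0,"grip":-1},{"dx":-22,"dy":-53.5,"dz":0,"rx":0,"ry":0,"rz":0,"grip":-1},{"dx":-22,"dy":-53.5,"dz":0,"rx":0,"ry":0,"rz":0,"grip":-1}]}}

```text
clock: 2.7
ee_pos: [0.3962, -0.0377, 0.2503]
ee_rot: [0.0, 0.027, 1.0, -0.0]
ft_force: [0.5, 0.7, 0.9]
gripper_width: 1.004
grasp_force: 0.0
```

Emit:
{"name": "arm_command", "arguments": {"motion": [{"dx":-22,"dy":-53.5,"dz":0,"rx":0,"ry":0,"rz":0,"grip":-1},{"dx":-22,"dy":-53.5,"dz":0,"rx":0,"ry":0,"rz":0,"grip":-1},{"dx":-22,"dy":-53.5,"dz":0,"rx":0,"ry":0,"rz":0,"grip":-1},{"dx":-22,"dy":-53.5,"dz":0,"rx":0,"ry":0,"rz":0,"grip":-1},{"dx":0,"dy":0,"dz":0,"rx":0,"ry":0,"rz":0,"grip":-1}]}}

```text
clock: 3.32
ee_pos: [0.4726, -0.257, 0.2495]
ee_rot: [0.0, 0.028, 1.0, -0.0]
ft_force: [0.8, 0.3, -0.3]
gripper_width: 1.001
grasp_force: 0.0
```

Emit:
{"name": "arm_command", "arguments": {"motion": [{"dx":0,"dy":0,"dz":45,"rx":0,"ry":0,"rz":0,"grip":-1},{"dx":0,"dy":0,"dz":45,"rx":0,"ry":0,"rz":0,"grip":-1},{"dx":0,"dy":0,"dz":14,"rx":0,"ry":0,"rz":0,"grip":-0.5},{"dx":0,"dy":0,"dz":0,"rx":0,"ry":0,"rz":0,"grip":0},{"dx":0,"dy":0,"dz":0,"rx":0,"ry":0,"rz":0,"grip":0.2}]}}

```text
clock: 3.95
ee_pos: [0.4729, -0.2544, 0.1477]
ee_rot: [0.001, 0.027, 1.0, -0.001]
ft_force: [-0.2, 0.1, 0.1]
gripper_width: 0.402
grasp_force: 0.0
```

Emit:
{"name": "arm_command", "arguments": {"motion": [{"dx":0,"dy":0,"dz":0,"rx":0,"ry":0,"rz":0,"grip":1},{"dx":0,"dy":0,"dz":0,"rx":0,"ry":0,"rz":0,"grip":1},{"dx":0,"dy":0,"dz":0,"rx":0,"ry":0,"rz":0,"grip":1}], "grip_force": 25}}

```text
clock: 4.32
ee_pos: [0.4726, -0.2546, 0.1476]
ee_rot: [0.001, 0.027, 1.0, -0.001]
ft_force: [-2.8, -0.3, 7.3]
gripper_width: 0.309
grasp_force: 24.2
```

Emit:
{"name": "arm_command", "arguments": {"motion": [{"dx":-9.4,"dy":0,"dz":-3.4,"rx":0,"ry":0,"rz":0,"grip":1},{"dx":-9.7,"dy":0,"dz":-2.5,"rx":0,"ry":0,"rz":0,"grip":1},{"dx":-9.9,"dy":0,"dz":-1.5,"rx":0,"ry":0,"rz":0,"grip":1},{"dx":-10,"dy":0,"dz":-0.5,"rx":0,"ry":0,"rz":0,"grip":1},{"dx":-10,"dy":0,"dz":0.5,"rx":0,"ry":0,"rz":0,"grip":1}]}}

```text
clock: 4.95
ee_pos: [0.522, -0.2574, 0.154]
ee_rot: [0.001, 0.027, 1.0, -0.001]
ft_force: [-2.3, -5.9, 0.9]
gripper_width: 0.305
grasp_force: 25.1
```

Emit:
{"name": "arm_command", "arguments": {"motion": [{"dx":-9.9,"dy":0,"dz":1.5,"rx":0,"ry":0,"rz":0,"grip":1},{"dx":-9.7,"dy":0,"dz":2.5,"rx":0,"ry":0,"rz":0,"grip":1},{"dx":-9.4,"dy":0,"dz":3.4,"rx":0,"ry":0,"rz":0,"grip":1},{"dx":0,"dy":0,"dz":0,"rx":0,"ry":0,"rz":0,"grip":1},{"dx":0,"dy":0,"dz":0,"rx":0,"ry":0,"rz":0,"grip":1}]}}

```text
clock: 5.58
ee_pos: [0.5511, -0.2593, 0.1467]
ee_rot: [0.001, 0.027, 1.0, -0.001]
ft_force: [0.1, -7.1, 0.4]
gripper_width: 0.304
grasp_force: 25.7
```

Run:
```python
from h import *
s=arm.observe();print(s['ee_pos'],s['ft_force'],s['grasp_force'],s['gripper_width'],s['joint_positions'])
f=arm.grab_frame('scene');cv2.imwrite('pics/s2.png',cv2.resize(f['image'][130:330,240:480],None,fx=3,fy=3,interpolation=2))
```

```text
[ 0.55113447 -0.25926997  0.14670157] [ 0.11344465 -7.08662188  0.44946032] 25.712566673755646 0.3041311613269832 [-5.15801946e-01  5.72195628e-01  1.58300147e+00 -9.79834707e-04
  9.83315871e-01 -2.03243373e+00]
```

View pics/s2.png

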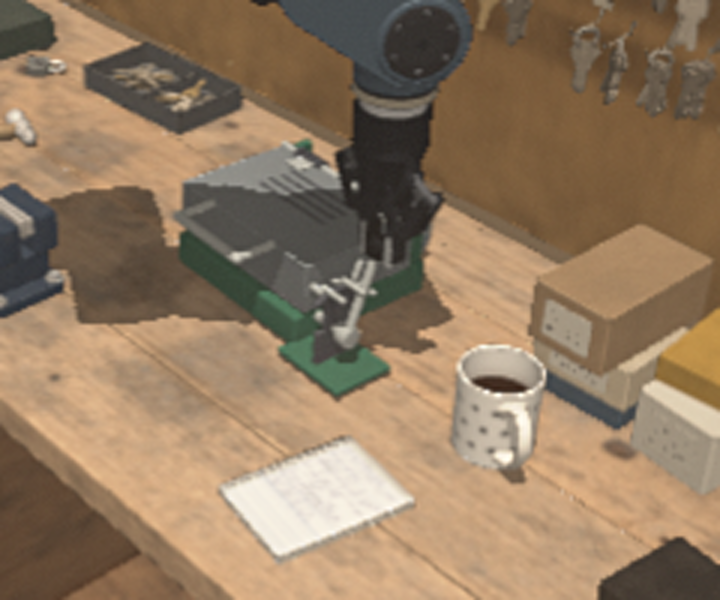

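The picture shows the lever leaning back with the knob in the fingers. I'll release it, lift and check.

Emit:
{"name": "arm_command", "arguments": {"motion": [{"dx":0,"dy":0,"dz":0,"rx":0,"ry":0,"rz":0,"grip":0},{"dx":0,"dy":0,"dz":0,"rx":0,"ry":0,"rz":0,"grip":-0.2},{"dx":0,"dy":0,"dz":-40,"rx":0,"ry":0,"rz":0,"grip":-0.2},{"dx":0,"dy":0,"dz":-55,"rx":0,"ry":0,"rz":0,"grip":-0.2},{"dx":40,"dy":40,"dz":0,"rx":0,"ry":0,"rz":0,"grip":-0.2}]}}

```text
clock: 6.25
ee_pos: [0.515, -0.2178, 0.2451]
ee_rot: [0.004, 0.028, 1.0, -0.002]
ft_force: [-0.3, 0.6, -0.8]
gripper_width: 0.602
grasp_force: 0.0
```

Emit:
{"name": "arm_command", "arguments": {"motion": [{"dx":30,"dy":50,"dz":0,"rx":0,"ry":0,"rz":0,"grip":-0.2},{"dx":10,"dy":50,"dz":0,"rx":0,"ry":0,"rz":0,"grip":-0.2},{"dx":0,"dy":20,"dz":0,"rx":0,"ry":0,"rz":0,"grip":-0.2},{"dx":0,"dy":0,"dz":0,"rx":0,"ry":0,"rz":0.18,"grip":-0.2},{"dx":0,"dy":0,"dz":0,"rx":0,"ry":0,"rz":0.18,"grip":-0.2}]}}

```text
clock: 6.88
ee_pos: [0.4788, -0.0936, 0.2411]
ee_rot: [0.0, 0.208, 0.978, 0.0]
ft_force: [-0.2, -0.3, -0.0]
gripper_width: 0.602
grasp_force: 0.0
```

Run:
```python
from h import *
s=arm.observe();print(s['clock'],s['ee_pos'],s['ft_force'],s['gripper_width'])
W=np.array([[.5513,-.2605,.142]])
for c in('scene','top'):
    f=arm.grab_frame(c);print(c,proj(f,W));cv2.imwrite(f'pics/{c}3.png',f['image'])
    p=proj(f,W)[0].astype(int);x,y=p
    m=np.zeros((400,640),bool);m[y-12:y+13,x-12:x+13]=f['image'][y-12:y+13,x-12:x+13].max(2)<45
    Q=maskpts(f,m);Q=Q[Q[:,2]>.12];v,u=np.nonzero(m);print(len(Q),u.mean(),v.mean(),Q.mean(0),Q.min(0),Q.max(0))
a=cv2.imread('pics/scene3.png')[170:270,280:400];b=cv2.imread('pics/top3.png')[150:250,340:460]
cv2.imwrite('pics/c3.png',np.vstack([cv2.resize(i,(360,300),interpolation=2) for i in(a,b)]))
```

```text
6.875 [ 0.47884281 -0.09357015  0.2411167 ] [-0.18067327 -0.32444907 -0.04396272] 0.60202425137959
scene [[367.58515933 211.86740986]]
4 364.25 214.25 [ 0.53250355 -0.26478942  0.14331719] [ 0.52988657 -0.26804284  0.1401604 ] [ 0.53726099 -0.26131714  0.14684544]
top [[379.43412482 201.03328706]]
61 379.0327868852459 202.40983606557376 [ 0.54461329 -0.25779702  0.15282843] [ 0.53417175 -0.26858559  0.14454329] [ 0.55625327 -0.24742626  0.15836102]
```

View pics/c3.png

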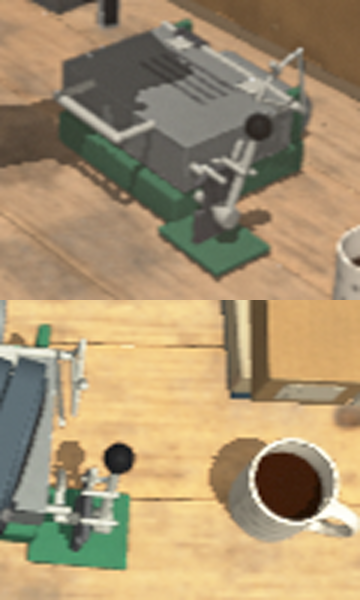

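The lever now leans back, with the knob at scene (366,212) and top (379.5,202.5). I'll measure its angle more precisely with the same method before and after.

Run:
```python
from h import *
np.set_printoptions(precision=4,suppress=True)
fs=[arm.grab_frame(c) for c in('scene','top')]
out=[]
for tag,guess in (('0',[(347,220.5),(377.6,230)]),('3',[(366,212.3),(379.5,202.5)])):
    uv=[]
    for c,g in zip(('scene','top'),guess):
        im=cv2.imread(f'pics/{c}{tag}.png').max(2).astype(float);x,y=map(int,g)
        w=np.clip(75-im,0,60)/60;w[:y-6]=0;w[y+7:]=0;w[:,:x-6]=0;w[:,x+7:]=0
        m=cv2.moments(w);uv.append((m['m10']/m['m00'],m['m01']/m['m00']));print(tag,c,uv[-1],m['m00'])
    P=tri(fs,uv);print(P);out.append(P)
d=out[1]-out[0];print(d)
# model: fit v from top-view rows with machine pose
p=[.5951,-.0970,-.050];Rz=R.from_euler('z',p[2]).as_matrix()
for v in (0,.65,.7,.75,.8,.85):
    W=Rz@[-.075+.1*np.sin(v-.4),-.165,.05+.1*np.cos(v-.4)]+[p[0],p[1],0];print(v,W,proj(fs[0],W)[0],proj(fs[1],W)[0])
```

```text
0 scene (347.20927394752897, 220.1275167785235) 27.316666666666666
0 top (377.4109342144788, 229.39741664163412) 55.48333333333333
[ 0.4748 -0.2537  0.1413]
3 scene (365.77814569536423, 212.20198675496692) 25.166666666666664
3 top (378.9510022271715, 202.39012620638456) 44.900000000000006
[ 0.5468 -0.2586  0.142 ]
[ 0.072  -0.0049  0.0007]
0 [ 0.4731 -0.2561  0.1421] [347.7865 220.3721] [378.1045 230.4331]
0.65 [ 0.5367 -0.2593  0.1469] [363.9771 211.9876] [379.3103 205.9828]
0.7 [ 0.5415 -0.2595  0.1455] [365.1337 211.8557] [379.3037 204.3243]
0.75 [ 0.5462 -0.2598  0.1439] [366.2616 211.7999] [379.2826 202.7246]
0.8 [ 0.5508 -0.26    0.1421] [367.3581 211.8196] [379.2473 201.1879]
0.85 [ 0.5554 -0.2602  0.14  ] [368.4204 211.9143] [379.198  199.7185]
```

Knob reads v≈0.75, within the notch's play. Turning the gripper for the bar.

Emit:
{"name": "arm_command", "arguments": {"motion": [{"dx":0,"dy":0,"dz":0,"rx":0,"ry":0,"rz":0.171,"grip":0.1},{"dx":0,"dy":0,"dz":0,"rx":0,"ry":0,"rz":0.171,"grip":0.1},{"dx":0,"dy":0,"dz":0,"rx":0,"ry":0,"rz":0.171,"grip":0.1},{"dx":0,"dy":0,"dz":0,"rx":0,"ry":0,"rz":0.171,"grip":0.1},{"dx":0,"dy":0,"dz":0,"rx":0,"ry":0,"rz":0.171,"grip":0.1}]}}

```text
clock: 7.7
ee_pos: [0.4788, -0.0942, 0.241]
ee_rot: [-0.0, 0.593, 0.805, 0.0]
ft_force: [-0.4, 0.2, -0.6]
gripper_width: 0.447
grasp_force: 0.0
```

Emit:
{"name": "arm_command", "arguments": {"motion": [{"dx":0,"dy":0,"dz":0,"rx":0,"ry":0,"rz":0.171,"grip":0.1},{"dx":0,"dy":0,"dz":0,"rx":0,"ry":0,"rz":0.171,"grip":0.1},{"dx":0,"dy":-12,"dz":0,"rx":0,"ry":0,"rz":0,"grip":0.1},{"dx":0,"dy":0,"dz":30,"rx":0,"ry":0,"rz":0,"grip":0.1},{"dx":0,"dy":0,"dz":30,"rx":0,"ry":0,"rz":0,"grip":0.1}]}}

```text
clock: 8.32
ee_pos: [0.4662, -0.0937, 0.1806]
ee_rot: [0.0, 0.719, 0.695, 0.0]
ft_force: [1.0, -0.3, 0.5]
gripper_width: 0.449
grasp_force: 0.0
```

Run:
```python
from h import *
s=arm.observe();print(s['clock'],s['ee_pos'],rot(s['ee_rot']).round(3).tolist(),s['gripper_width'])
print(rot(s['ee_rot']).T@(np.array([.4665,-.0925,.106])-s['ee_pos'])*1000)
```

```text
8.325 [ 0.46616478 -0.09370852  0.18057529] [[0.033, 0.999, 0.001], [0.999, -0.033, -0.0], [-0.0, 0.001, -1.0]] 0.44895510758238627
[ 1.2327666   0.23101685 74.57529361]
```

Emit:
{"name": "arm_command", "arguments": {"motion": [{"dx":0,"dy":0,"dz":37,"rx":0,"ry":0,"rz":0.016,"grip":0.1},{"dx":0,"dy":0,"dz":37,"rx":0,"ry":0,"rz":0,"grip":0.1},{"dx":0,"dy":0,"dz":0,"rx":0,"ry":0,"rz":0,"grip":1},{"dx":0,"dy":0,"dz":0,"rx":0,"ry":0,"rz":0,"grip":1},{"dx":0,"dy":0,"dz":0,"rx":0,"ry":0,"rz":0,"grip":1}], "grip_force": 40}}

```text
clock: 8.95
ee_pos: [0.4665, -0.0937, 0.108]
ee_rot: [0.0, 0.726, 0.688, -0.0]
ft_force: [-4.3, -0.3, -1.3]
gripper_width: 0.125
grasp_force: 38.9
```

Emit:
{"name": "arm_command", "arguments": {"motion": [{"dx":0,"dy":0,"dz":0,"rx":0,"ry":0,"rz":0,"grip":1}]}}

```text
clock: 9.07
ee_pos: [0.4665, -0.0937, 0.1076]
ee_rot: [0.0, 0.726, 0.687, -0.0]
ft_force: [-5.3, -0.2, -2.2]
gripper_width: 0.123
grasp_force: 38.9
```

Emit:
{"name": "arm_command", "arguments": {"motion": [{"dx":0,"dy":1.0,"dz":-19.5,"rx":0,"ry":0,"rz":0,"grip":1},{"dx":0,"dy":2.9,"dz":-19.3,"rx":0,"ry":0,"rz":0,"grip":1},{"dx":0,"dy":4.8,"dz":-18.9,"rx":0,"ry":0,"rz":0,"grip":1},{"dx":0,"dy":6.7,"dz":-18.3,"rx":0,"ry":0,"rz":0,"grip":1},{"dx":0,"dy":0,"dz":0,"rx":0,"ry":0,"rz":0,"grip":1}]}}

```text
clock: 9.7
ee_pos: [0.4814, -0.0946, 0.1843]
ee_rot: [-0.0, 0.726, 0.687, -0.001]
ft_force: [-10.7, -0.9, 2.0]
gripper_width: 0.124
grasp_force: 39.8
```

Emit:
{"name": "arm_command", "arguments": {"motion": [{"dx":0,"dy":8,"dz":-17.6,"rx":0,"ry":0,"rz":0,"grip":1},{"dx":0,"dy":10,"dz":-16.6,"rx":0,"ry":0,"rz":0,"grip":1},{"dx":0,"dy":11.5,"dz":-15.5,"rx":0,"ry":0,"rz":0,"grip":1},{"dx":0,"dy":13,"dz":-14.3,"rx":0,"ry":0,"rz":0,"grip":1},{"dx":0,"dy":0,"dz":0,"rx":0,"ry":0,"rz":0,"grip":1}]}}

```text
clock: 10.32
ee_pos: [0.5238, -0.0973, 0.2496]
ee_rot: [-0.0, 0.726, 0.687, -0.001]
ft_force: [-20.5, -2.0, 17.5]
gripper_width: 0.122
grasp_force: 40.5
```

```bash
cat > ang.py <<'E'
from h import *
np.set_printoptions(precision=4,suppress=True)
s=arm.observe();e=s['ee_pos'];print(s['clock'],e,s['ft_force'],s['grasp_force'],s['gripper_width'])
H=np.array([.4665,-.0937])+.195*np.array([.9986,-.052]) # hinge from closed bar
r=(H-e[:2])@[.9986,-.052];print('radius',np.hypot(r,e[2]-.106),'angle',np.arctan2(e[2]-.106,r))
E
python3 ang.py
python3 - <<'E'
from h import *
f=arm.grab_frame('scene');cv2.imwrite('pics/s4.png',cv2.resize(f['image'][120:270,270:420],(600,600),interpolation=2))
E
```

```text
10.325 [ 0.5238 -0.0973  0.2496] [-20.5272  -2.0219  17.5074] 40.497801303863525 0.12171824531023281
radius 0.1989180891038138 angle 0.8068535750859263
```

View pics/s4.png

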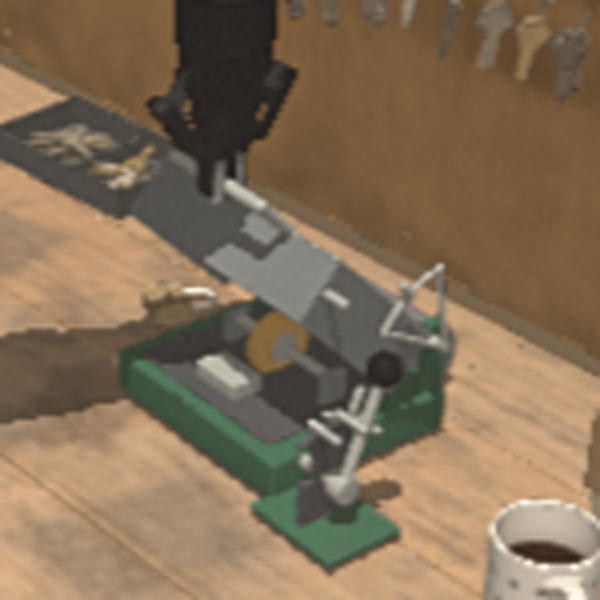

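The hood is up at about 0.8 rad with the bar held and the lever leaning back at (385,370) in the crop. The force is radial, so I'll follow a slightly larger radius.

Emit:
{"name": "arm_command", "arguments": {"motion": [{"dx":0,"dy":10,"dz":-12,"rx":0,"ry":0,"rz":0,"grip":1},{"dx":0,"dy":11.5,"dz":-10,"rx":0,"ry":0,"rz":0,"grip":1},{"dx":0,"dy":12.5,"dz":-8,"rx":0,"ry":0,"rz":0,"grip":1},{"dx":0,"dy":0,"dz":0,"rx":0,"ry":0,"rz":0,"grip":1},{"dx":0,"dy":0,"dz":0,"rx":0,"ry":0,"rz":0,"grip":1}]}}

```text
clock: 11.0
ee_pos: [0.5588, -0.0995, 0.279]
ee_rot: [0.001, 0.726, 0.687, 0.0]
ft_force: [-6.5, -2.6, 9.6]
gripper_width: 0.125
grasp_force: 40.6
```

```bash
python3 ang.py
python3 - <<'E'
from h import *
f=arm.grab_frame('scene');cv2.imwrite('pics/s5.png',cv2.resize(f['image'][130:250,300:420],(600,600),interpolation=2))
# hood plane angle from both cameras
for c in('scene','top'):
    f=arm.grab_frame(c);rs=arm.regions_of(c,'hood')
    if not rs: continue
    Q=maskpts(f,rs[0]['mask']);m=(Q-[.595,-.097,0])@R.from_euler('z',-.052).as_matrix()
    m=m[(abs(m[:,1])<.1)&(m[:,2]>.12)]
    print(c,len(m),m.min(0),m.max(0), 'top-surface fit', np.degrees(0))
    for _ in range(4):
        k=np.polyfit(m[:,2],m[:,0],1);r=m[:,0]-np.polyval(k,m[:,2]);m=m[abs(r)<max(.004,1.5*r.std())] if len(m)>50 else m
    print('angle',np.arctan2(1,k[0]),len(m),r.std())
E
```

```text
11.0 [ 0.5588 -0.0995  0.279 ] [-6.4536 -2.6456  9.6078] 40.561131834983826 0.12488511899610133
radius 0.20108161677167438 angle 1.0359363991540693
scene 944 [-0.06492551 -0.09998659  0.19980418] [-0.00804257  0.09971078  0.28159013] top-surface fit 0.0
angle 0.654836969965756 628 0.0046938196220077
top 517 [-0.11671611 -0.09995041  0.12188885] [ 0.05817075 -0.04900747  0.51347603] top-surface fit 0.0
angle 2.2668689220159117 334 0.014071073014362704
```

View pics/s5.png

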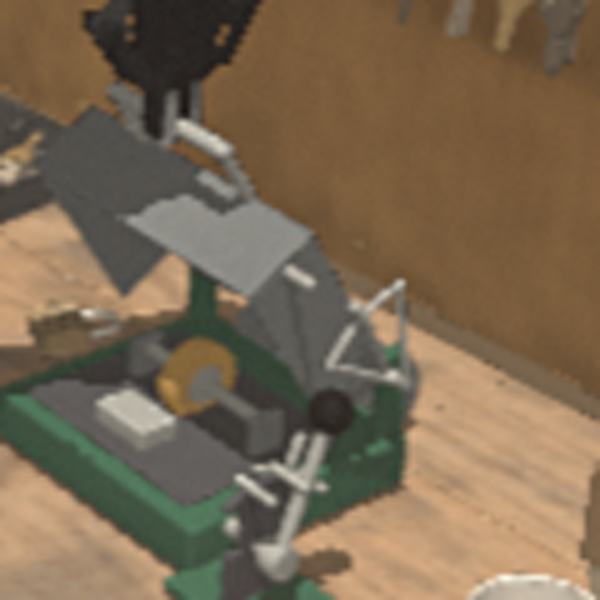

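Emit:
{"name": "arm_command", "arguments": {"motion": [{"dx":0,"dy":6.5,"dz":-4.5,"rx":0,"ry":0,"rz":0,"grip":1},{"dx":0,"dy":6.5,"dz":-4,"rx":0,"ry":0,"rz":0,"grip":1},{"dx":0,"dy":0,"dz":0,"rx":0,"ry":0,"rz":0,"grip":1},{"dx":0,"dy":0,"dz":0,"rx":0,"ry":0,"rz":0,"grip":1},{"dx":0,"dy":0,"dz":0,"rx":0,"ry":0,"rz":0,"grip":1}]}}

```text
clock: 11.88
ee_pos: [0.5719, -0.1004, 0.2869]
ee_rot: [0.002, 0.727, 0.687, 0.0]
ft_force: [-3.7, -4.5, 6.4]
gripper_width: 0.119
grasp_force: 39.9
```

```bash
python3 ang.py
python3 - <<'E'
from h import *
f=arm.grab_frame('scene');cv2.imwrite('pics/s6.png',cv2.resize(f['image'][150:230,340:400],(600,800)[:1]+(600,),interpolation=2))
E
```

```text
11.875 [ 0.5719 -0.1004  0.2869] [-3.7368 -4.534   6.4143] 39.91419553756714 0.11936795522229608
radius 0.20182232993301755 angle 1.1119518337511478
```

View pics/s6.png

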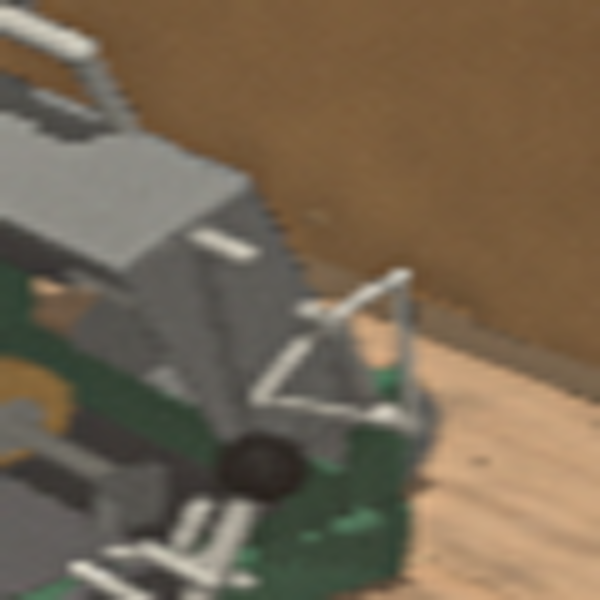

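The crop shows the hood clearly raised, with the bar's right end at about (95,48) in the crop, which is scene px (349.5,156.4). I'll check the angle from that, independent of the grip.

```bash
cat > barang.py <<'E'
from h import *
import sys
f=arm.grab_frame('scene');p=[.5951,-.097,-.052];Rz=R.from_euler('z',p[2]).as_matrix()
def go(uv,y=-.057):
    o=Rz.T@(np.array(f['position'])-[p[0],p[1],0]);d=Rz.T@ray(f,uv);P=o+d*(y-o[1])/d[1];r=P-[.065,0,.105]
    print(P.round(4),'r',np.hypot(r[0],r[2]).round(4),'a',np.arctan2(r[2],-r[0]).round(3))
for a in sys.argv[1:]: go(eval(a))
for a in (.8,.95,1.0,1.05,1.1,1.15): print(a,proj(f,Rz@[.065-.195*np.cos(a),-.057,.105+.195*np.sin(a)]+[p[0],p[1],0]).round(1))
E
python3 barang.py 321,214.5 349.5,156.4
```

```text
[-0.1265 -0.057   0.1115] r 0.1916 a 0.034
[-0.0213 -0.057   0.2794] r 0.1946 a 1.112
0.8 [[336.5 171.1]]
0.95 [[342.4 163.5]]
1.0 [[344.5 161.2]]
1.05 [[346.7 158.9]]
1.1 [[348.9 156.8]]
1.15 [[351.2 154.8]]
```

Both methods give 1.11 rad. Now bringing it back to about 0.83.

Emit:
{"name": "arm_command", "arguments": {"motion": [{"dx":0,"dy":-8,"dz":4.3,"rx":0,"ry":0,"rz":0,"grip":1},{"dx":0,"dy":-7.7,"dz":4.5,"rx":0,"ry":0,"rz":0,"grip":1},{"dx":0,"dy":-7.7,"dz":5,"rx":0,"ry":0,"rz":0,"grip":1},{"dx":0,"dy":-7.4,"dz":5.4,"rx":0,"ry":0,"rz":0,"grip":1},{"dx":0,"dy":-7,"dz":5.6,"rx":0,"ry":0,"rz":0,"grip":1}]}}

```text
clock: 12.6
ee_pos: [0.5341, -0.0979, 0.2611]
ee_rot: [0.001, 0.727, 0.687, 0.001]
ft_force: [1.0, -5.1, 0.8]
gripper_width: 0.122
grasp_force: 40.0
```

Emit:
{"name": "arm_command", "arguments": {"motion": [{"dx":0,"dy":-6.5,"dz":5.5,"rx":0,"ry":0,"rz":0,"grip":1},{"dx":0,"dy":0,"dz":0,"rx":0,"ry":0,"rz":0,"grip":1},{"dx":0,"dy":0,"dz":0,"rx":0,"ry":0,"rz":0,"grip":1},{"dx":0,"dy":0,"dz":0,"rx":0,"ry":0,"rz":0,"grip":1},{"dx":0,"dy":0,"dz":0,"rx":0,"ry":0,"rz":0,"grip":1}]}}

```text
clock: 13.22
ee_pos: [0.5271, -0.0974, 0.2552]
ee_rot: [0.0, 0.727, 0.687, -0.0]
ft_force: [-2.4, -5.6, 0.8]
gripper_width: 0.115
grasp_force: 39.7
```

```bash
python3 ang.py
python3 - <<'E'
from h import *
f=arm.grab_frame('scene');cv2.imwrite('pics/s7.png',cv2.resize(f['image'][145:245,315:415],(600,600),interpolation=2))
E
```

```text
13.225 [ 0.5271 -0.0974  0.2552] [-2.4416 -5.6244  0.795 ] 39.68630790710449 0.11480989696472356
radius 0.20074688497887896 angle 0.8381859296306301
```

View pics/s7.png

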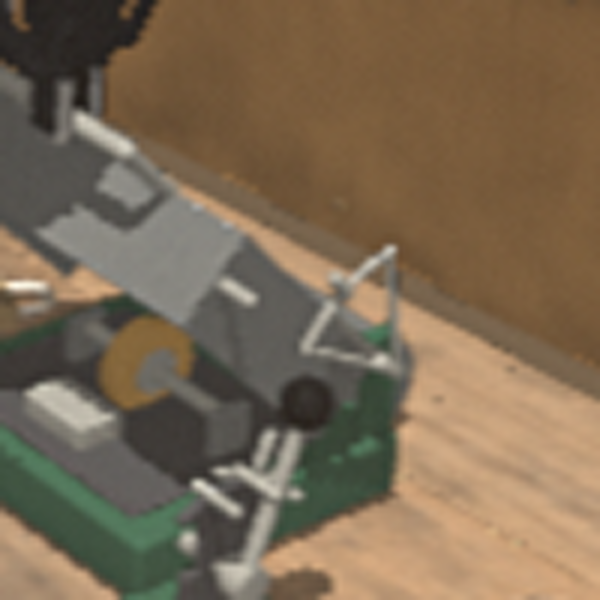

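The hood is held at about 0.83 rad: the bar's right end is at scene (337,169.7), which gives about 0.82. The knob is unchanged at (366,212). I'll check it is still, then hand in.

```bash
python3 -c "
from h import *
a=arm.observe();print(a['ee_pos'],a['qd'].round(4),a['grasp_force']);print(arm.hand_in())"
```

```text
[ 0.52708418 -0.09740972  0.25523924] [-0.0011  0.0007 -0.0008 -0.0008  0.0012 -0.0005] 39.68724489212036
the job is handed in; nothing more can be done
None
```

The job is handed in with no verdict returned: the lever was thrown into its notch (measured about 0.75 rad, 0.05 under the 0.8 mark), the hood was raised to about 1.11 rad and brought back, and it is held still by its bar at about 0.83 rad.

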